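# Worn forming blocks over the edge into the regrind bin

### The job

Two worn steel forming blocks, the dished dapping block and the grooved swage block, have to go away for regrinding. They are too heavy to lift: swing the drop bar of the bin that hangs on the desk's front edge up past upright so that it stays open, slide both blocks along the desk, in either order, and tip them over the edge into the bin. Then swing the bar down again across the opening, and leave the small plain bench block, the brass weight and the other things where they are.

Things in the scene. Friction and masses are not known exactly. Their poses are not given: they have to be found in the camera images.
- regrind_bin: Grey sheet-steel bin clamped to the desk's front edge; hangs in front of it, fixed. Origin on the desk top (z = 0), in the middle of the opening, under the drop bar; x axis away from the robot, y left, z up. The desk's rounded front edge is 30 mm in front (-x); the top is level up to the origin and rounds off from there. Rims: z = 0 at the sides, -8 mm at the desk, +15 mm at the front.
- bin_floor (a point): Middle of the bin's rubber-lined inner floor, 92 mm in front (-x) of and 156 mm below the bin's origin. The inside is 120 mm along x by 190 mm along y.
- throat (a point): Point on the desk top 10 mm behind (+x of) the bin's origin, midway between the two dark steel guide cheeks, between which blocks go over the edge. The cheeks stand 164 mm apart (inner faces 82 mm to either side), reach from 30 mm before to 30 mm behind this point and are 15 mm high, 34 mm where they carry the bar.
- drop_bar (a joint): Hinge of the drop bar in rad: 0 = down, lying level across the opening, it keeps blocks from going over the edge; grows as its right-hand (-y) end swings up and over to the left, about an axis along x through bar_pivot; 1.57 = upright; stop at 1.9. Moves freely and has no spring: let go past upright it falls to the stop and stays open, before upright it falls shut.
- bar_pivot (a point): Pivot of the drop bar, above the left (+y) cheek, at y = +90 mm, z = +26 mm in the bin's frame.
- bar_grip (a point): Centre of the black round grip sleeve (16 mm thick, 55 mm long along the bar, collars 19 mm at its ends) at the free right-hand part of the drop bar, 142 mm from the pivot; the bar ends 41 mm past it. Weight of bar 0.2 kg. When down the sleeve's centre is 26 mm above the desk.
- dapping_block: Dapping block, origin under its centre: a square steel block 78 x 78 mm (x, y), 32 mm high, its top covered with round dishes of several sizes. About 1.4 kg, wider than most grippers can take.
- swage_block: Swage block, origin under its centre: an oblong steel block, 60 mm along its x by 86 mm along its y, 28 mm high, with half-round grooves along x in its top. About 1.05 kg.
- bench_block: Small plain flat steel block 50 x 50 x 24 mm, origin under its centre; to be left alone.
- brass_weight: Turned brass weight with a knob, 28 mm across, 31 mm high, origin under its centre; to be left alone.
- tin_3: Small round tin with black lid, 40 mm across, 23 mm high, to the left behind the work; to be left alone.
- cutters: Side cutters with yellow and navy grips, 135 mm long, lying to the left of the work; to be left alone. Lamps hang over the left part of the desk (from about y = 0 in the base frame leftwards): an arm coming from there must stay low and near the front edge; over the work itself it is free.

How it is judged:
By the outcome, as a careful person would: the job done as asked, in the order asked, and still so for the second after the job is handed in, with the robot touching nothing.
It also fails if it takes over 72 s, if anything falls off the work surface, if the arm or the gripper's body presses on something with over 40 N, if the wrist force passes 120 N, or if a joint passes its speed limit or range.

### The arm

A 6-joint arm with a two-finger parallel gripper is mounted at the origin on a cart in front of the work surface, level with it; the furniture and walls round the work are solid. World frame = base frame: x ahead of the robot, y to its left, z up, the work surface at z = 0. Lengths are in mm, angles in rad, forces in N, time in s.
With the tool pointing down it reaches from about 275 to 825 mm from the base axis. Payload 5.2 kg.
Tool frame: the origin (TCP) lies midway between the tips of the shut fingers; the grasp point (between the pads) lies env.grip_point_offset behind it (env.grip_point_offset is the distance from the TCP to the grasp point, in mm); x points along the fingers, y is the direction in which the jaws open and shut, and the axes are right-handed (so a half turn about x gives the same grasp; the last joint's range is limited). The gripper opens to 93 mm and grips with 3 to 60 N. Pads are 15 mm wide; open, the fingers measure 128 mm over their backs; the gripper's body (75 mm by 188 mm) begins 65 mm behind the grasp point.
Start: joints at [1.054, 0.259, 1.535, -0, 1.348, -0.203], TCP at [169.749, 523.154, 218.653] pointing down, gripper open.
Joint ranges: [-3.14, 3.14], [-0.91, 2.08], [0.19, 2.58], [-1.22, 4.36], [0.22, 2.71], [-3.12, 3.12]. Speed limits (rad/s): [2.57, 2.57, 3.14, 3.14, 3.14, 3.14].

### API

Orientations are given as a unit quaternion [x, y, z, w].
In Python, from station import env gives the robot as it stands.
- The arm moves only by the tool apply_moves, never from a script. Its argument "rows" is a list of rows, each a list of 4 numbers: the shift along the tool's x, y, z in cm, then the turn about the tool's x in rad. A call has 1 to 12 rows; each row shifts and turns the commanded pose from where the row before left it, along the tool's axes as they then stand; what a row does not reach is not made up. A row lasts 1/12 s, in which the tool goes at most 41.7 mm and 7.16 degrees, less where a joint would pass 70% of its speed; a pose out of reach is approached as far as the arm can. A call with a gripper value outside its range is refused whole. "gripper" is the finger opening in cm, from 0 to 9.3, set as the call begins (left out, the last holds). The fingers move at their own pace and stop on an object; "newtons" is the grip in N (left out, the last holds). Time passes only in rows, so rows that do not move let the fingers close. It gives the time, the measured TCP pose, the force and the opening at its end, in the units of the state.
- env.observe(): the state, without advancing time (a new reading comes with each control period).
- env.capture(name): name is "scene" or "top" or "wrist"; returns a dict with "image" (420x560x3 uint8, blue, green, red), "fx", "fy", "cx", "cy" (pixels), "world_to_cam" (4x4, takes a point from world to camera coordinates); the wrist camera has in their place "mount" (4x4, takes a point from camera to tool coordinates, whose origin is the TCP and whose axes are the tool frame's). Camera axes: x right, y down, z forward; pixel columns grow to the right and rows downward; lengths in mm; the calibration is good to about 2 mm. A picture is of the moment at which its call begins: read the wrist's pose just before it. There is no depth.
- env.sign_off(): hands the job in, once; it reports no verdict.
The state is a dict: "time": time; "q": joint angles; "joint_vel": joint speeds; "joint_efforts": joint torques, N m; "ee_pos": TCP position; "eef_rot": TCP orientation; "force": force on the tool from outside, world axes, zero at the start; "torque": the same for the moment, N m; "opening": opening from 0.0 (shut) to 1.0 (fully open).
Only numpy, scipy, OpenCV 4.12 (cv2) and the standard library are available. Lean on these libraries where they do the work, as an engineer would, in place of code of your own. Each camera call takes 0.05 s, during which the arm holds its last target.

## Working session

There is one attempt and no reset: what is moved stays moved. The work goes in short steps, Python scripts to look and compute and a tool call to move; the robot and the scene stay as the last step left them, time stands still between calls to the robot, and variables do not carry over. Pictures are saved under pics/ and viewed, and the job is handed in when it is done.

Besides the shell and the picture viewer there is one more tool, called after ">>>" as name(argument=value, ...), one argument or row to a line, values as JSON. apply_moves: Moves the arm, as the interface text tells. Its arguments: {"type":"object","properties":{"rows":{"type":"array","items":{"type":"array","items":{"type":"number"}}},"gripper":{"type":"number"},"newtons":{"type":"number"}},"required":["rows"]}

```bash
ls; mkdir -p pics; python3 - <<'E'
from station import env
import cv2
s=env.observe(); print(s, env.grip_point_offset)
for n in ("scene","top","wrist"):
    c=env.capture(n); cv2.imwrite(f"pics/{n}0.png",c["image"])
    print(n,{k:v for k,v in c.items() if k!="image"})
E
```

```text
pics
{'time': 0.0, 'q': array([ 1.05421245e+00,  2.59337088e-01,  1.53606944e+00, -4.09221413e-05,
        1.34799692e+00, -2.02816906e-01]), 'joint_vel': array([ 0.00013777, -0.00090293,  0.00229135,  0.00033025, -0.00204203,
        0.00194481]), 'joint_efforts': array([ 1.44402009e-03, -4.37317085e+01, -2.84005022e+01,  7.19265291e-02,
        4.14261734e-02, -1.35196783e-04]), 'ee_pos': array([169.48025685, 522.66404585, 217.82636869]), 'eef_rot': array([ 0.10987146,  0.69863517, -0.11107987,  0.69821088]), 'force': array([0.06792274, 0.31194218, 0.17844208]), 'torque': array([0.00552546, 0.01877336, 0.01843913]), 'opening': 1.0001641336995077} 18.8
scene {'fx': 476.94177839726484, 'fy': 476.94177839726484, 'cx': 278.7500234555233, 'cy': 211.56848002625043, 'world_to_cam': array([[ 3.00815958e-01,  9.53681440e-01,  1.21227699e-03,
        -3.30733292e+00],
       [ 7.80474194e-01, -2.45450980e-01, -5.74990303e-01,
        -4.74844840e+02],
       [-5.48060026e-01,  1.73912410e-01, -8.18159325e-01,
         1.27229037e+03],
       [ 0.00000000e+00,  0.00000000e+00,  0.00000000e+00
[... 253 characters left out ...]
875e-01, -2.50485480e-02, -1.01100127e-01,
         5.39834298e+02],
       [ 1.01450009e-01, -1.31117950e-02, -9.94754229e-01,
         1.04459889e+03],
       [ 0.00000000e+00,  0.00000000e+00,  0.00000000e+00,
         1.00000000e+00]])}
wrist {'fx': 324.4974501184125, 'fy': 324.4974501184125, 'cx': 275.32888979805483, 'cy': 210.03594776067567, 'mount': array([[ 1.71256876e-04, -2.73385939e-01,  9.61904413e-01,
        -1.66004578e+02],
       [ 9.99999983e-01,  1.11746152e-04, -1.46279656e-04,
        -1.67819822e-01],
       [-6.74983153e-05,  9.61904421e-01,  2.73385953e-01,
        -7.57597211e+01],
       [ 0.00000000e+00,  0.00000000e+00,  0.00000000e+00,
         1.00000000e+00]])}
```

View pics/scene0.png

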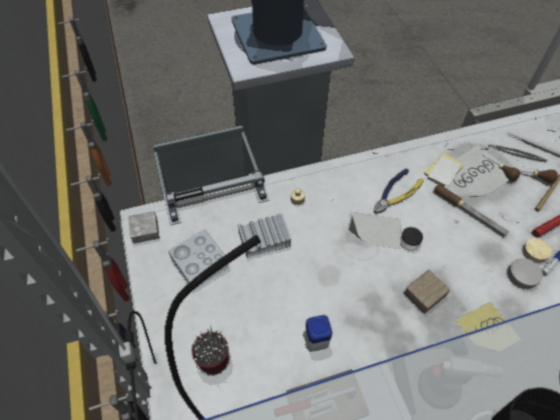

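View pics/top0.png

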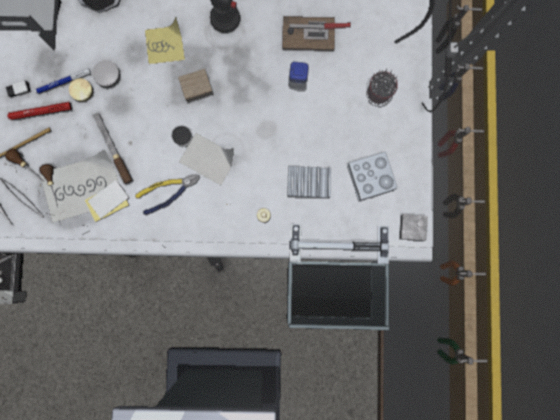

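View pics/wrist0.png

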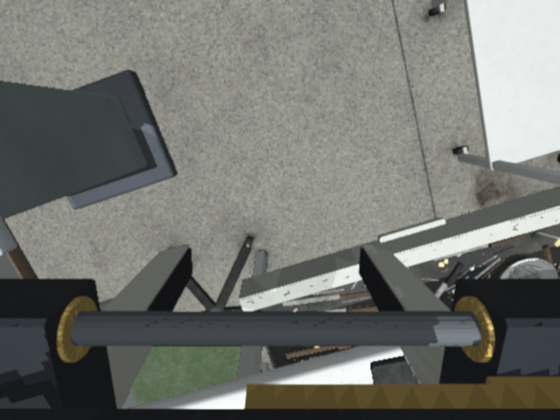

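```bash
cat > h.py <<'E'
import numpy as np, cv2
from station import env
from scipy.spatial.transform import Rotation as R
def ray_plane(c,uv,z):
    T=c["world_to_cam"]; Rm=T[:3,:3]; t=T[:3,3]
    o=-Rm.T@t
    d=Rm.T@np.array([(uv[0]-c["cx"])/c["fx"],(uv[1]-c["cy"])/c["fy"],1])
    return o+d*(z-o[2])/d[2]
def proj(c,p):
    T=c["world_to_cam"]; q=T[:3,:3]@np.asarray(p,float)+T[:3,3]
    return np.array([c["fx"]*q[0]/q[2]+c["cx"],c["fy"]*q[1]/q[2]+c["cy"]])
def wristcam(c,s):
    "add world_to_cam"
    Tw=np.eye(4);Tw[:3,:3]=R.from_quat(s["eef_rot"]).as_matrix();Tw[:3,3]=s["ee_pos"]
    c["world_to_cam"]=np.linalg.inv(Tw@c["mount"]);return c
E
python3 - <<'E'
import cv2
a=cv2.imread("pics/top0.png")[130:340,230:450]
cv2.imwrite("pics/top0c.png",cv2.resize(a,None,fx=2.8,fy=2.8,interpolation=cv2.INTER_CUBIC))
a=cv2.imread("pics/scene0.png")[110:300,100:330]
cv2.imwrite("pics/scene0c.png",cv2.resize(a,None,fx=3,fy=3,interpolation=cv2.INTER_CUBIC))
E
```

```text
(no output)
```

View pics/top0c.png

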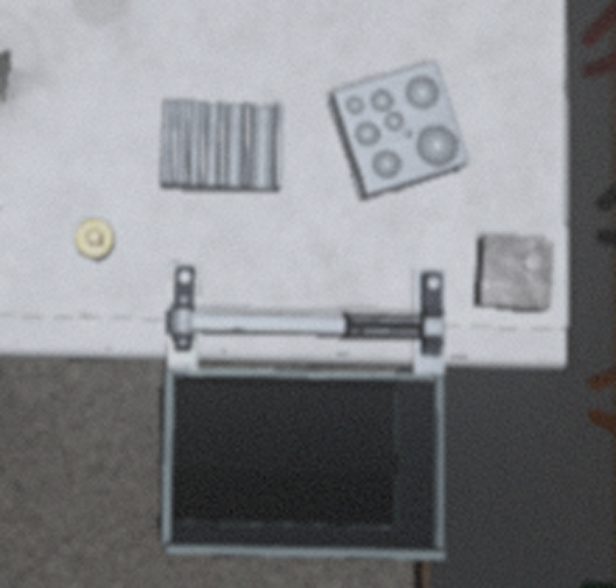

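View pics/scene0c.png

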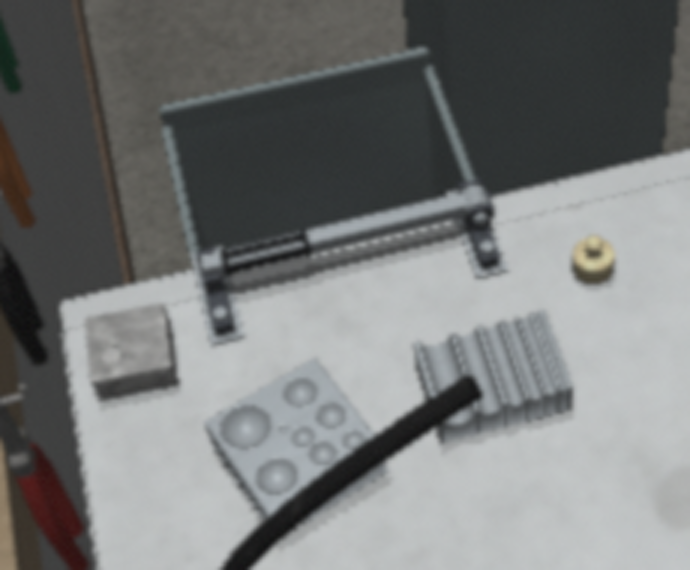

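```bash
python3 - <<'E'
from h import *
np.set_printoptions(precision=1,suppress=True)
c=env.capture("top"); s=env.capture("scene")
for n,k in (("top",c),("scene",s)):
    T=k["world_to_cam"]; print(n,"cam pos",-T[:3,:3].T@T[:3,3])
f=lambda u,v,z: ray_plane(c,((u+.5)/2.8-.5+230,(v+.5)/2.8-.5+130),z)
g=lambda u,v,z: ray_plane(s,((u+.5)/3-.5+100,(v+.5)/3-.5+110),z)
for n,z,pts in (("dap",32,[(333,93),(436,62),(467,165),(364,196)]),("swage",28,[(163,98),(281,102),(279,188),(161,186)]),
  ("bench",24,[(482,234),(552,235),(549,309),(480,305)]),("brass",20,[(95,239)]),("bar",26,[(180,322),(345,325),(422,327),(432,327)]),
  ("cheekbolts",15,[(185,276),(432,283)]),("cheektips",15,[(185,266),(431,272)]),("deskedge",-3,[(100,354),(500,365)]),("deskright",0,[(567,100),(567,360)]),("binfront",15,[(165,550),(442,553)])):
    P=np.array([f(u,v,z) for u,v in pts]); print(n,P[:,:2].tolist() if 0 else P[:,:2].round(1).tolist(),"mean",P.mean(0))
for n,z,pts in (("dap",32,[(208,425),(315,360),(388,473),(268,520)]),("swage",28,[(415,345),(545,312),(572,385),(440,425)]),
  ("bar",26,[(480,207),(307,243),(225,262)]),("brass",20,[(593,255)])):
    P=np.array([g(u,v,z) for u,v in pts]); print("S",n,P[:,:2].round(1).tolist(),"mean",P.mean(0))
E
```

```text
top cam pos [ 435.1 -150.7 1096.5]
scene cam pos [1068.9 -334.7  767.9]
dap [[642.2, -294.6], [666.7, -368.2], [592.8, -390.6], [568.7, -317.4]] mean [ 617.6 -342.7   32. ]
swage [[636.1, -173.4], [635.5, -257.9], [573.4, -257.4], [572.7, -173.5]] mean [ 604.4 -215.6   28. ]
bench [[544.6, -403.2], [545.1, -453.4], [492.3, -451.0], [493.9, -401.9]] mean [ 519.  -427.4   24. ]
brass [[534.5, -127.4]] mean [ 534.5 -127.4   20. ]
bar [[476.6, -189.1], [477.3, -305.7], [477.3, -360.3], [477.4, -367.4]] mean [ 477.2 -305.6   26. ]
cheekbolts [[510.0, -192.4], [509.3, -369.5]] mean [ 509.7 -280.9   15. ]
cheektips [[517.2, -192.2], [517.2, -368.7]] mean [ 517.2 -280.5   15. ]
deskedge [[453.3, -132.8], [452.3, -422.8]] mean [ 452.8 -277.8   -3. ]
deskright [[647.8, -471.6], [457.0, -470.7]] mean [ 552.4 -471.1    0. ]
binfront [[317.0, -182.4], [319.2, -377.4]] mean [ 318.1 -279.9   15. ]
S dap [[599.8, -390.7], [573.9, -320.2], [663.2, -296.7], [672.0, -369.1]] mean [ 627.2 -344.2   32. ]
S swage [[578.9, -258.6], [579.3, -174.2], [635.8, -175.0], [638.8, -259.0]] mean [ 608.2 -216.7   28. ]
S bar [[483.8, -189.2], [479.0, -305.5], [478.3, -359.4]] mean [ 480.4 -284.7   26. ]
S brass [[540.1, -128.6]] mean [ 540.1 -128.6   20. ]
```

```bash
cat >> h.py <<'E'
def st():
    s=env.observe(); M=R.from_quat(s["eef_rot"]).as_matrix()
    np.set_printoptions(precision=3,suppress=True)
    print("t",round(s["time"],2),"pos",s["ee_pos"].round(1),"op",round(s["opening"]*93,1),"F",s["force"].round(1),"q",s["q"].round(2))
    print(M)
    return s,M
def to(p,s,M):
    print("tool-frame delta cm to",p,(M.T@(np.asarray(p,float)-s["ee_pos"])/10).round(2))
E
python3 - <<'E'
from h import *
s,M=st(); to([478,-332,200],s,M)
to([330,100,200],s,M)
E
```

```text
t 0.25 pos [169.6 522.9 218.2] op 93.2 F [-0.4  0.2 -0.9] q [ 1.05  0.26  1.54 -0.    1.35 -0.2 ]
[[-0.     0.309  0.951]
 [-0.001  0.951 -0.309]
 [-1.    -0.001 -0.   ]]
tool-frame delta cm to [478, -332, 200] [  1.87 -71.8   55.72]
tool-frame delta cm to [330, 100, 200] [  1.85 -35.28  28.31]
```

>>> apply_moves(
  rows=[
    [0,0,0,0.105],
    [0,0,0,0.105],
    [0,0,0,0.105],
    [0,0,0,0.105],
    [0,0,0,0.105],
    [0,0,0,0.105],
    [0,0,0,0.105],
    [0,0,0,0.105],
    [0,0,0,0.105],
    [0,0,0,0.105],
    [0,0,0,0.105],
    [0,0,0,0.102],
  ],
  gripper=5,
)

```text
time: 1.25
ee_pos: [169.7, 523.1, 218.5]
eef_rot: [-0.501, -0.499, 0.501, -0.499]
force: [0.6, -0.1, 0.1]
opening: 0.536
```

>>> apply_moves(
  rows=[
    [0,1.2,3.4,0],
    [0,1.2,3.4,0],
    [0,1.2,3.4,0],
    [0,1.2,3.4,0],
    [0,1.2,3.4,0],
    [0,1.2,3.4,0],
    [0,1.2,3.4,0],
    [0,1.2,3.4,0],
    [0,1.2,3.4,0],
    [0,1.2,3.4,0],
    [0,1.2,3.4,0],
    [0,1.2,3.4,0],
  ],
)

```text
time: 2.25
ee_pos: [313.8, 113.6, 218.9]
eef_rot: [0.5, 0.5, -0.5, 0.5]
force: [0.8, -0.6, -0.1]
opening: 0.539
```

>>> apply_moves(
  rows=[
    [0,1.3,3.6,0],
    [0,1.3,3.6,0],
    [0,1.3,3.6,0],
    [0,1.3,3.6,0],
    [0,1.3,3.6,0],
    [0,1.3,3.6,0],
    [0,1.3,3.6,0],
    [0,1.3,3.6,0],
    [0,1.3,3.6,0],
    [0,1.3,3.6,0],
    [0,1.3,3.6,0],
    [0,1.3,3.6,0],
  ],
)

```text
time: 3.25
ee_pos: [470.0, -318.7, 218.4]
eef_rot: [0.5, 0.5, -0.5, 0.5]
force: [0.0, -0.2, 0.4]
opening: 0.536
```

```bash
python3 - <<'E'
from h import *
s,M=st(); to([478,-332,10],s,M)
for n in ("scene","top","wrist"):
    cv2.imwrite(f"pics/{n}1.png",env.capture(n)["image"])
E
```

```text
t 3.25 pos [ 470.  -318.7  218.4] op 49.8 F [ 0.  -0.2  0.4] q [-0.79  0.29  1.49  0.    1.36 -0.79]
[[-0.  1. -0.]
 [ 0. -0. -1.]
 [-1. -0. -0.]]
tool-frame delta cm to [478, -332, 10] [20.84  0.81  1.33]
```

View pics/wrist1.png

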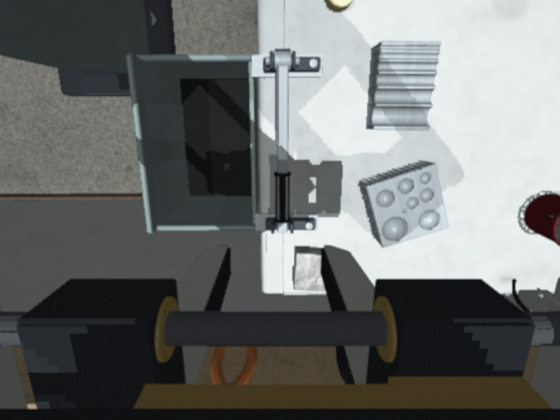

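View pics/scene1.png

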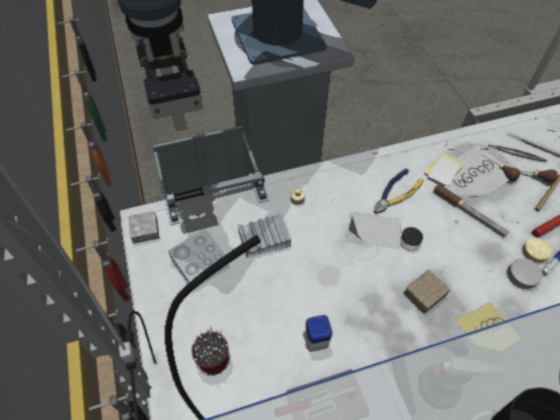

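View pics/top1.png

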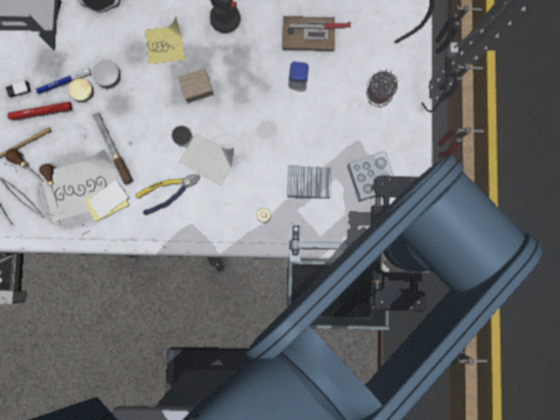

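```bash
python3 - <<'E'
from h import *
np.set_printoptions(precision=1,suppress=True)
s=env.observe()
a=env.capture("top");b=env.capture("scene")
K=lambda c:np.array([[c["fx"],0,c["cx"]],[0,c["fy"],c["cy"]],[0,0,1]])@c["world_to_cam"][:3]
for n,p,q in (("orange",(455,270),(96,160)),("green",(450,345),(92,115)),("peg orange",(472,273),(82,128)),("peg green",(473,358),(75,75)),("red",(450,150),(115,280)),("gripper-ish",(425,300),(150,90)),("brass",(264,214),(298,195))):
    X=cv2.triangulatePoints(K(a),K(b),np.float64(p),np.float64(q)).ravel();X=X[:3]/X[3];print(n,X, proj(a,X),proj(b,X))
E
```

```text
orange [ 434.5 -474.7  126.1] [454.9 270. ] [ 95.9 160. ]
green [ 300.5 -471.7  112.1] [451.3 345.1] [ 93.5 115. ]
peg orange [ 430.4 -475.9  202. ] [470.9 272.9] [ 80.7 127.9]
peg green [ 293.5 -476.   204.7] [472.6 358. ] [74.6 75. ]
red [ 661.4 -478.6   88.2] [449.3 149.9] [113.9 280. ]
gripper-ish [ 390.5 -374.7  226.8] [413.7 296.8] [135.3  88.4]
brass [ 537.3 -127.3   14.8] [263.6 213.9] [297.4 195. ]
```

```bash
python3 - <<'E'
from h import *
np.set_printoptions(precision=1,suppress=True)
s=env.observe(); c=wristcam(env.capture("wrist"),s)
im=c["image"]
cv2.imwrite("pics/w1c.png",cv2.resize(im[30:270,120:460],None,fx=2.3,fy=2.3,interpolation=cv2.INTER_CUBIC))
f=lambda u,v,z: ray_plane(c,(u,v),z)
for n,u,v,z in (("bar piv",283,62,26),("bar mid",282,130,26),("sleeve a",282,175,26),("sleeve b",282,228,26),("boltL",314,65,15),("boltR",308,226,15)): print(n,f(u,v,z))
dap=[(360,180),(433,161),(450,222),(384,246)]; P=np.array([f(u,v,32) for u,v in dap]);print(P,P.mean(0))
sw=[(378,41),(440,41),(431,129),(368,127)]; P=np.array([f(u,v,28) for u,v in sw]);print(P,P.mean(0))
E
```

```text
bar piv [ 477.  -185.7   26. ]
bar mid [ 476.3 -252.8   26. ]
sleeve a [ 476.6 -301.5   26. ]
sleeve b [ 476.9 -363.8   26. ]
boltL [ 509.7 -187.    15. ]
boltR [ 508.3 -365.    15. ]
[[ 562.2 -306.    32. ]
 [ 639.5 -285.2   32. ]
 [ 668.  -354.5   32. ]
 [ 595.6 -383.8   32. ]] [ 616.3 -332.4   32. ]
[[ 571.2 -166.9   28. ]
 [ 632.7 -166.9   28. ]
 [ 634.9 -251.8   28. ]
 [ 567.7 -249.7   28. ]] [ 601.6 -208.8   28. ]
```

View pics/w1c.png

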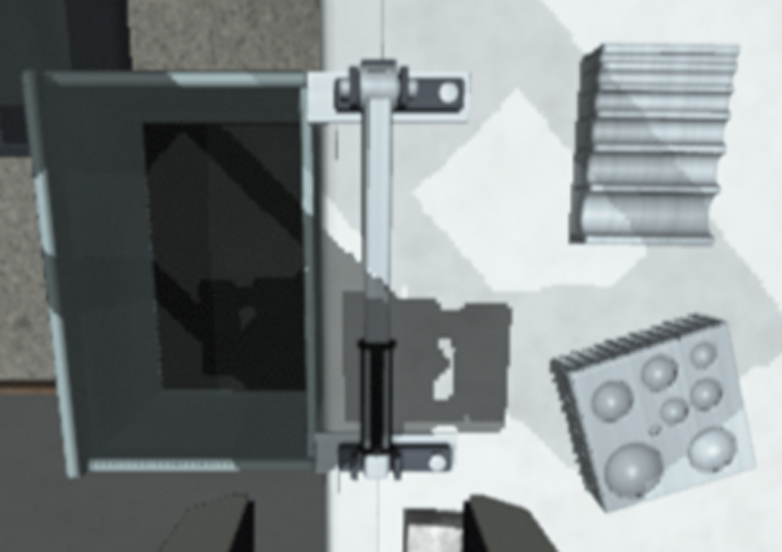

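>>> apply_moves(
  rows=[
    [0,0.35,0.6,0],
    [0,0.35,0.6,0],
    [3,0,0,0],
    [3,0,0,0],
    [3,0,0,0],
    [3,0,0,0],
    [3,0,0,0],
    [2.5,0,0,0],
    [1.5,0,0,0],
    [1,0,0,0],
    [0.5,0,0,0],
    [0.5,0,0,0],
  ],
)

```text
time: 4.55
ee_pos: [477.3, -329.1, 8.9]
eef_rot: [0.5, 0.5, -0.5, 0.5]
force: [0.6, 0.5, 0.3]
opening: 0.538
```

>>> apply_moves(
  rows=[
    [0,0,0,0],
    [0,0,0,0],
    [0,0,0,0],
    [0,0,0,0],
    [0,0,0,0],
    [0,0,0,0],
  ],
  gripper=1.2,
  newtons=10,
)

```text
time: 5.05
ee_pos: [478.1, -329.3, 9.4]
eef_rot: [0.501, 0.499, -0.5, 0.501]
force: [2.8, 2.4, -0.8]
opening: 0.166
```

```bash
python3 - <<'E'
from h import *
s,M=st()
im=env.capture("wrist")["image"]; cv2.imwrite("pics/w2.png",im)
E
```

```text
t 5.05 pos [ 478.1 -329.3    9.4] op 15.4 F [ 2.8  2.4 -0.8] q [-0.8   0.53  1.7   0.    0.91 -0.8 ]
[[ 0.003  1.    -0.001]
 [-0.001 -0.001 -1.   ]
 [-1.     0.003  0.001]]
```

View pics/w2.png

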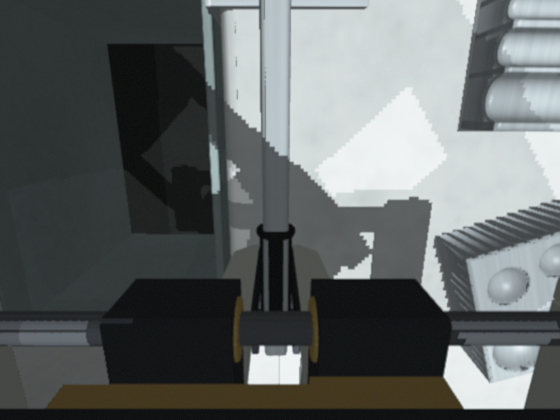

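>>> apply_moves(
  rows=[
    [-1.4,0,-0.1,0],
    [-1.4,0,-0.2,0],
    [-1.3,0,-0.3,0],
    [-1.3,0,-0.5,0],
    [-1.2,0,-0.6,0],
    [-1.2,0,-0.7,0],
    [-1.1,0,-0.8,0],
    [-1,0,-1,0],
  ],
)

```text
time: 5.77
ee_pos: [478.0, -287.2, 109.0]
eef_rot: [0.5, 0.499, -0.5, 0.501]
force: [5.2, -0.9, -1.7]
opening: 0.17
```

```bash
python3 - <<'E'
from h import *
s,M=st()
im=env.capture("wrist")["image"]; cv2.imwrite("pics/w3.png",im)
E
```

```text
t 5.77 pos [ 478.  -287.2  109. ] op 15.8 F [ 5.2 -0.9 -1.7] q [-0.74  0.37  1.67  0.    1.1  -0.74]
[[ 0.003  1.    -0.   ]
 [-0.002 -0.    -1.   ]
 [-1.     0.003  0.002]]
```

View pics/w3.png

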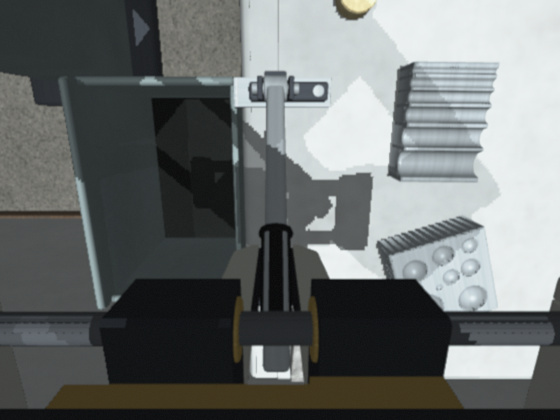

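>>> apply_moves(
  rows=[
    [-0.9,0,-1.0,0],
    [-0.8,0,-1.1,0],
    [-0.7,0,-1.2,0],
    [-0.6,0,-1.3,0],
    [-0.4,0,-1.3,0],
    [-0.3,0,-1.4,0],
    [-0.1,0,-1.4,0],
    [0,0,-1.4,0],
    [0.1,0,-1.4,0],
    [0.2,0,-1.4,0],
    [0.3,0,-1.2,0],
    [0,0,0,0],
  ],
)

```text
time: 6.82
ee_pos: [477.9, -143.4, 140.0]
eef_rot: [0.501, 0.5, -0.499, 0.501]
force: [5.8, 1.8, 3.9]
opening: 0.132
```

```bash
python3 - <<'E'
from h import *
s,M=st()
im=env.capture("wrist")["image"]; cv2.imwrite("pics/w4.png",im)
im=env.capture("top")["image"]; cv2.imwrite("pics/t4.png",im)
E
```

```text
t 6.82 pos [ 477.9 -143.4  140. ] op 12.2 F [5.8 1.8 3.9] q [-0.52  0.24  1.77  0.    1.13 -0.52]
[[ 0.003  1.     0.001]
 [ 0.001  0.001 -1.   ]
 [-1.     0.003 -0.001]]
```

View pics/w4.png

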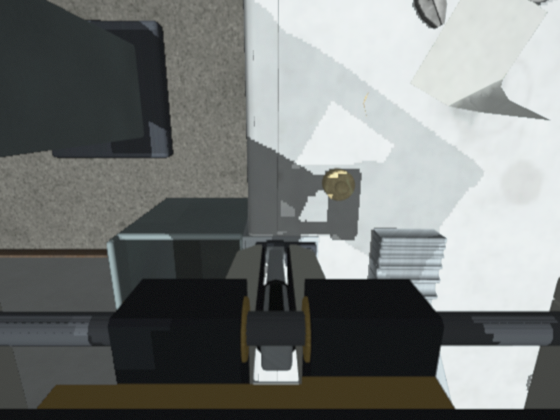

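View pics/t4.png

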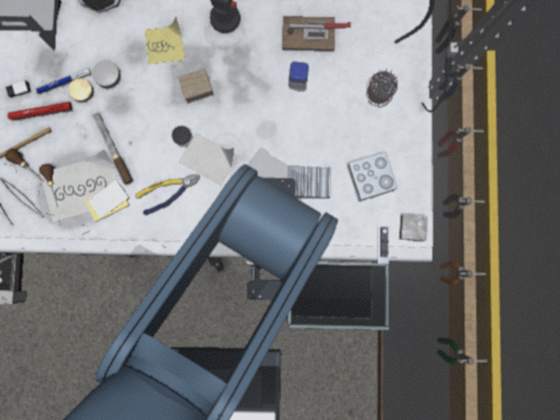

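>>> apply_moves(
  rows=[
    [0,0,0,0],
    [0,0,0,0],
    [0,0,0,0],
    [-1.5,0,0,0],
    [-2.5,0,0,0],
    [-3,0,0,0],
    [-3,0,0,0],
  ],
  gripper=5,
)

```text
time: 7.5
ee_pos: [475.2, -145.4, 239.5]
eef_rot: [0.5, 0.501, -0.501, 0.498]
force: [0.8, 0.9, 0.1]
opening: 0.531
```

>>> apply_moves(
  rows=[
    [0,3,1.8,0],
    [0,3.2,1.8,0],
    [0,3.2,1.8,0],
    [0,3.2,1.8,0],
    [0,0,0,0],
  ],
  gripper=8.6,
)

```text
time: 7.92
ee_pos: [605.8, -221.1, 236.0]
eef_rot: [-0.5, -0.5, 0.501, -0.499]
force: [-1.7, 0.7, -0.4]
opening: 0.849
```

```bash
python3 - <<'E'
from h import *
s,M=st(); to([605,-216,4],s,M)
im=env.capture("scene")["image"]; cv2.imwrite("pics/s5.png",im)
c=wristcam(env.capture("wrist"),s);cv2.imwrite("pics/w5.png",c["image"])
E
```

```text
t 7.92 pos [ 605.8 -221.1  236. ] op 78.9 F [-1.7  0.7 -0.4] q [-0.52  0.42  1.26 -0.    1.46 -0.52]
[[-0.002  1.    -0.002]
 [ 0.001 -0.002 -1.   ]
 [-1.    -0.002 -0.001]]
tool-frame delta cm to [605, -216, 4] [23.2  -0.03 -0.5 ]
```

View pics/s5.png

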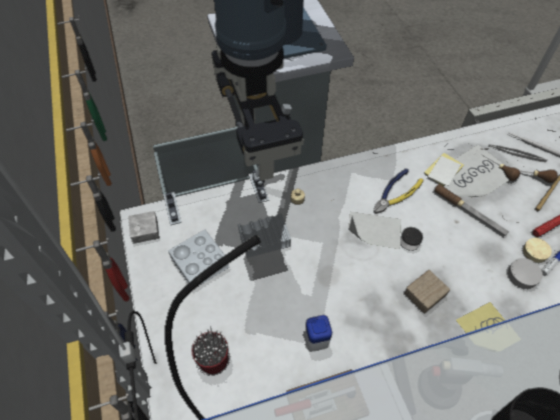

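View pics/w5.png

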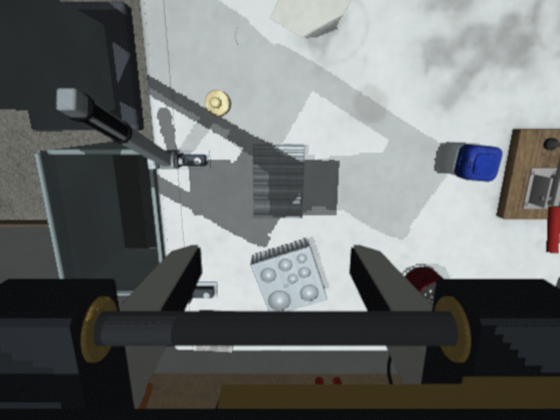

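>>> apply_moves(
  rows=[
    [3.2,0,-0.25,0],
    [3.2,0,-0.25,0],
    [3.2,0,0,0],
    [3.2,0,0,0],
    [3,0,0,0],
    [2,0,0,0],
    [1,0,0,0],
    [0,0,0,0],
  ],
)

```text
time: 8.68
ee_pos: [600.0, -211.4, 49.5]
eef_rot: [0.499, 0.502, -0.501, 0.498]
force: [-0.6, -0.5, -0.3]
opening: 0.923
```

```bash
python3 - <<'E'
from h import *
s,M=st(); to([605,-216,4],s,M)
c=env.capture("wrist");cv2.imwrite("pics/w6.png",c["image"])
E
```

```text
t 8.68 pos [ 600.  -211.4   49.5] op 85.9 F [-0.6 -0.5 -0.3] q [-0.51  0.56  1.51 -0.    1.07 -0.51]
[[-0.005  1.     0.   ]
 [ 0.003  0.    -1.   ]
 [-1.    -0.005 -0.003]]
tool-frame delta cm to [605, -216, 4] [4.55 0.52 0.48]
```

View pics/w6.png

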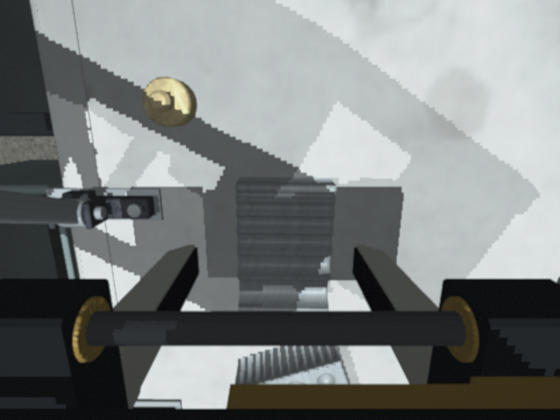

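>>> apply_moves(
  rows=[
    [0,0.5,0.5,0],
    [1.5,0,0,0],
    [1.5,0,0,0],
    [1,0,0,0],
    [0.5,0,0,0],
    [0,0,0,0],
  ],
)

```text
time: 9.23
ee_pos: [607.6, -217.9, 6.4]
eef_rot: [0.5, 0.5, -0.5, 0.5]
force: [0.6, -0.7, -1.5]
opening: 0.927
```

>>> apply_moves(
  rows=[
    [0,0,0,0],
    [0,0,0,0],
    [0,0,0,0],
    [0,0,0,0],
    [0,0,0,0],
  ],
  gripper=5.5,
  newtons=30,
)

```text
time: 9.65
ee_pos: [606.5, -217.9, 7.2]
eef_rot: [0.499, 0.501, -0.501, 0.499]
force: [-5.5, -1.0, 4.6]
opening: 0.646
```

```bash
python3 - <<'E'
from h import *
s,M=st(); to([605,-216,4],s,M)
c=env.capture("wrist");cv2.imwrite("pics/w7.png",c["image"])
E
```

```text
t 9.65 pos [ 606.5 -217.9    7.2] op 60.1 F [-5.5 -1.   4.6] q [-0.52  0.62  1.52 -0.    1.   -0.52]
[[-0.003  1.     0.   ]
 [-0.     0.    -1.   ]
 [-1.    -0.003  0.   ]]
tool-frame delta cm to [605, -216, 4] [ 0.32 -0.14 -0.2 ]
```

View pics/w7.png

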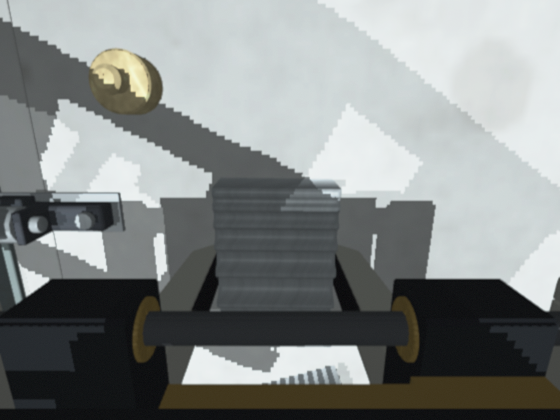

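>>> apply_moves(
  rows=[
    [0,-0.8,0.3,0],
    [0,-1.2,0.4,0],
    [0,-1.2,0.5,0],
    [0,-1.2,0.5,0],
    [0,-1.1,1,0],
    [0,-1,1,0],
    [0,-1,1,0],
    [0,-1,1,0],
    [0,-0.9,0.7,0],
    [0,0,0,0],
  ],
)

```text
time: 10.53
ee_pos: [512.6, -283.5, 7.2]
eef_rot: [-0.5, -0.499, 0.501, -0.5]
force: [-3.1, -4.0, 2.6]
opening: 0.642
```

```bash
python3 - <<'E'
from h import *
s,M=st(); to([512,-281,7],s,M)
c=env.capture("wrist");cv2.imwrite("pics/w8.png",c["image"])
c=env.capture("scene");cv2.imwrite("pics/s8.png",c["image"])
E
```

```text
t 10.53 pos [ 512.6 -283.5    7.2] op 59.7 F [-3.1 -4.   2.6] q [-0.69  0.54  1.69 -0.    0.92 -0.69]
[[ 0.     1.    -0.001]
 [-0.001 -0.001 -1.   ]
 [-1.     0.     0.001]]
tool-frame delta cm to [512, -281, 7] [ 0.02 -0.06 -0.25]
```

View pics/w8.png

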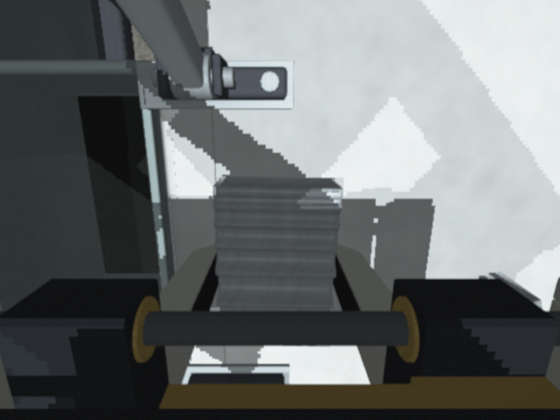

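View pics/s8.png

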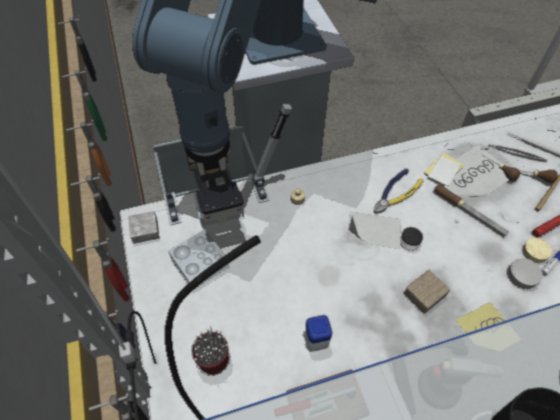

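>>> apply_moves(
  rows=[
    [0,0,0,0],
    [0,0,0,0],
    [0,0,0,0],
    [-2,0,0,0],
    [-3,0,0,0],
    [-3,0,0,0],
    [-2,0,0,0],
    [0,2.7,-0.3,0],
    [0,2.7,0,0],
  ],
  gripper=8,
)

```text
time: 11.38
ee_pos: [568.8, -278.7, 109.0]
eef_rot: [0.5, 0.499, -0.5, 0.501]
force: [0.1, -0.2, -0.3]
opening: 0.864
```

>>> apply_moves(
  rows=[
    [0,0,0,0.131],
    [0,0,0,0.131],
    [0,0,0,0.131],
    [0,0,0,0.131],
    [0,0,0,0.131],
    [0,0,0,0.131],
    [0,0,0,0.131],
    [0,0,0,0.131],
    [0,0,0,0.131],
    [0,0,0,0.131],
    [0,0,0,0.131],
    [0,0,0,0.13],
  ],
  gripper=2.5,
)

```text
time: 12.38
ee_pos: [567.9, -278.1, 106.2]
eef_rot: [-0.707, -0.023, 0.707, -0.023]
force: [0.1, 0.7, -0.1]
opening: 0.265
```

```bash
python3 - <<'E'
from h import *
s,M=st(); to([564,-280,8],s,M)
c=wristcam(env.capture("wrist"),s);cv2.imwrite("pics/w9.png",c["image"])
c=env.capture("top");cv2.imwrite("pics/t9.png",c["image"])
E
```

```text
t 12.38 pos [ 567.9 -278.1  106.2] op 24.7 F [ 0.1  0.7 -0.1] q [-0.63  0.49  1.47  0.    1.18  0.87]
[[-0.     0.065 -0.998]
 [ 0.001 -0.998 -0.065]
 [-1.    -0.001  0.   ]]
tool-frame delta cm to [564, -280, 8] [9.82 0.17 0.4 ]
```

View pics/w9.png

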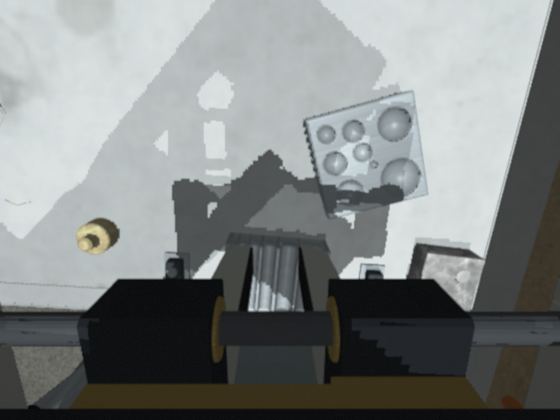

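View pics/t9.png

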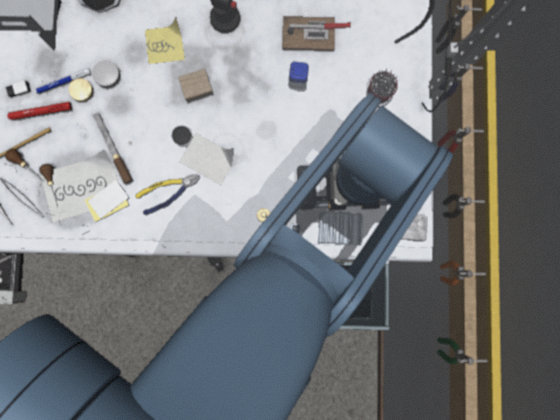

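```bash
python3 - <<'E'
from h import *
s=env.observe(); c=wristcam(env.capture("wrist"),s)
for u,v,z in ((230,236,28),(325,238,28),(308,118,32),(413,92,32),(428,194,32),(330,215,32)): print(ray_plane(c,(u,v),z).round(1))
E
```

```text
[ 550.4 -243.2   28. ]
[ 554.1 -319.4   28. ]
[ 645.4 -296.3   32. ]
[ 667.9 -367.7   32. ]
[ 596.5 -392.6   32. ]
[ 574.7 -320.3   32. ]
```

>>> apply_moves(
  rows=[
    [0,0,0,0.065],
    [2.5,0,0,0],
    [2.5,0,0,0],
    [2.5,0,0,0],
    [1.5,0,0,0],
    [0.7,0,0,0],
    [0,0,0,0],
  ],
)

```text
time: 13.12
ee_pos: [566.6, -277.8, 7.6]
eef_rot: [-0.706, -0.004, 0.708, -0.002]
force: [-0.0, -0.2, 0.3]
opening: 0.268
```

>>> apply_moves(
  rows=[
    [0,0,1,0],
    [0,0,1,0],
    [0,0,1,0],
    [0,0,1,0],
    [0,0,0,0],
  ],
)

```text
time: 13.53
ee_pos: [525.6, -279.2, 10.6]
eef_rot: [-0.707, -0.002, 0.707, -0.002]
force: [-0.6, 0.1, -0.0]
opening: 0.269
```

```bash
python3 - <<'E'
from h import *
s,M=st(); to([500,-280,8],s,M)
c=wristcam(env.capture("wrist"),s);cv2.imwrite("pics/w10.png",c["image"])
c=env.capture("scene");cv2.imwrite("pics/s10.png",c["image"])
E
```

```text
t 13.53 pos [ 525.6 -279.2   10.6] op 25.0 F [-0.6  0.1 -0. ] q [-0.68  0.55  1.66 -0.    0.94  0.89]
[[-0.001  0.005 -1.   ]
 [-0.    -1.    -0.005]
 [-1.     0.     0.001]]
tool-frame delta cm to [500, -280, 8] [0.27 0.07 2.56]
```

View pics/s10.png

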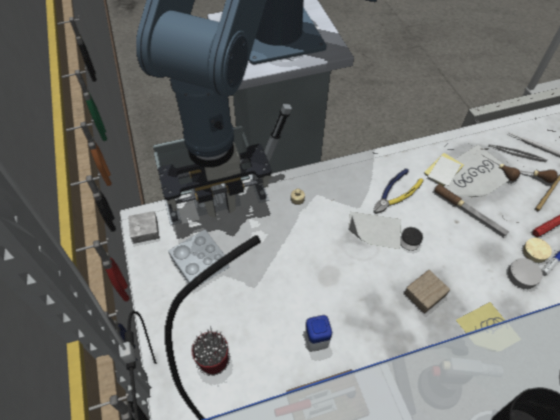

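View pics/w10.png

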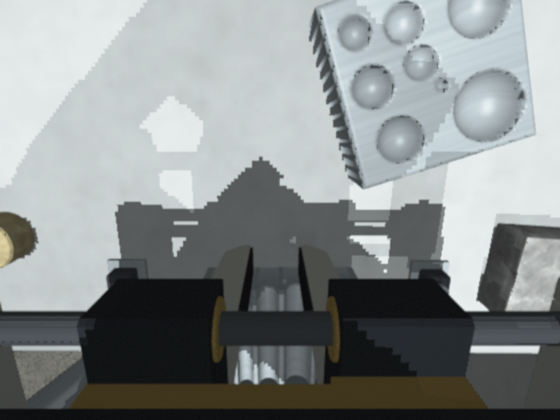

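>>> apply_moves(
  rows=[
    [0,0,0.8,0],
    [0,0,0.8,0],
    [0,0,0.8,0],
    [0,0,0,0],
    [0,0,0,0],
  ],
)

```text
time: 14.05
ee_pos: [503.5, -279.4, 9.8]
eef_rot: [-0.707, -0.002, 0.707, -0.002]
force: [1.6, 0.2, -0.5]
opening: 0.268
```

```bash
python3 - <<'E'
from h import *
s,M=st(); to([500,-280,8],s,M)
c=wristcam(env.capture("wrist"),s);cv2.imwrite("pics/w11.png",c["image"])
E
```

```text
t 14.05 pos [ 503.5 -279.4    9.8] op 24.9 F [ 1.6  0.2 -0.5] q [-0.7   0.52  1.71 -0.    0.91  0.87]
[[-0.     0.006 -1.   ]
 [-0.    -1.    -0.006]
 [-1.     0.     0.   ]]
tool-frame delta cm to [500, -280, 8] [0.18 0.06 0.35]
```

View pics/w11.png

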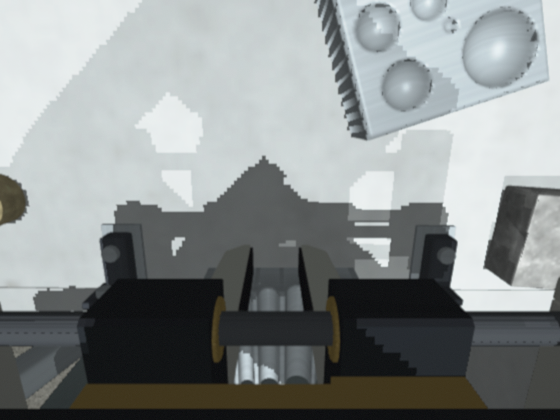

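>>> apply_moves(
  rows=[
    [0,0,0.6,0],
    [0,0,0.6,0],
    [0,0,0.6,0],
    [0,0,0,0],
    [0,0,0,0],
  ],
)

```text
time: 14.52
ee_pos: [485.2, -279.0, 9.4]
eef_rot: [-0.707, -0.002, 0.708, -0.002]
force: [-0.0, -0.4, -0.4]
opening: 0.271
```

```bash
python3 - <<'E'
from h import *
s,M=st()
c=wristcam(env.capture("wrist"),s);cv2.imwrite("pics/w12.png",c["image"])
E
```

```text
t 14.52 pos [ 485.2 -279.     9.4] op 25.2 F [-0.  -0.4 -0.4] q [-0.72  0.5   1.75 -0.    0.89  0.84]
[[-0.001  0.006 -1.   ]
 [ 0.001 -1.    -0.006]
 [-1.    -0.001  0.001]]
```

View pics/w12.png

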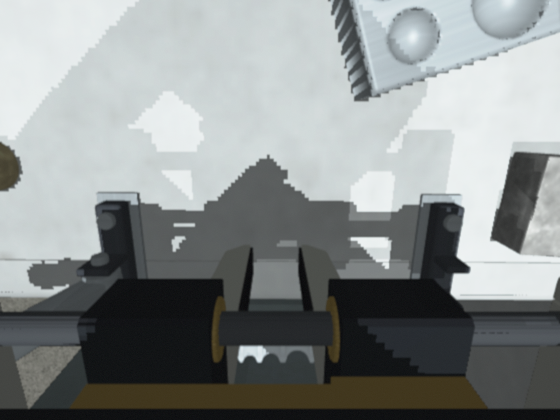

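>>> apply_moves(
  rows=[
    [-2.5,0,0,0],
    [-3.5,0,0,0],
    [-3,0,0,0],
    [-1,0.5,-2.8,0],
    [0,1.3,-3.2,0],
    [0,1.3,-3.2,0],
    [0,1.3,-3.2,0],
    [0,1.3,-2.9,0],
    [0,0,0,-0.103],
    [0,0,0,-0.1],
    [0,0,0,-0.1],
    [0,0,0,0],
  ],
  gripper=9.3,
)

```text
time: 15.57
ee_pos: [638.8, -335.0, 108.2]
eef_rot: [-0.698, -0.111, 0.699, -0.109]
force: [0.5, 0.6, 0.1]
opening: 0.995
```

```bash
python3 - <<'E'
from h import *
s,M=st(); to([638,-337,4],s,M)
c=wristcam(env.capture("wrist"),s);cv2.imwrite("pics/w13.png",c["image"])
c=env.capture("scene");cv2.imwrite("pics/s13.png",c["image"])
E
```

```text
t 15.57 pos [ 638.8 -335.   108.2] op 92.5 F [0.5 0.6 0.1] q [-0.64  0.64  1.2  -0.    1.3   0.62]
[[-0.002  0.308 -0.952]
 [ 0.001 -0.952 -0.308]
 [-1.    -0.002  0.002]]
tool-frame delta cm to [638, -337, 4] [10.42  0.19  0.12]
```

View pics/w13.png

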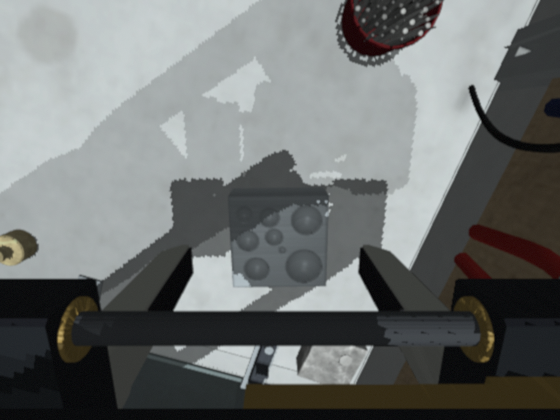

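View pics/s13.png

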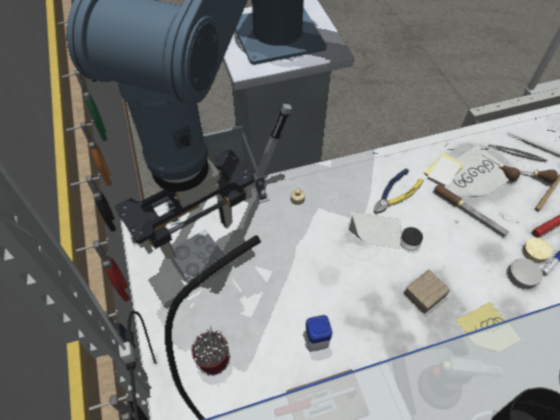

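>>> apply_moves(
  rows=[
    [0,0.2,0.1,0],
    [2,0,0,0],
    [2,0,0,0],
    [2,0,0,0],
    [2,0,0,0],
    [1,0,0,0],
    [0.7,0,0,0],
    [0.5,0,0,0],
    [0,0,0,0],
  ],
)

```text
time: 16.42
ee_pos: [638.6, -337.6, 7.2]
eef_rot: [-0.699, -0.109, 0.699, -0.108]
force: [-0.1, 0.0, 0.5]
opening: 0.999
```

>>> apply_moves(
  rows=[
    [0,0,0,0],
    [0,0,0,0],
    [0,0,0,0],
    [0,0,0,0],
  ],
  gripper=7.4,
  newtons=40,
)

```text
time: 16.75
ee_pos: [639.2, -337.3, 8.9]
eef_rot: [0.699, 0.109, -0.698, 0.109]
force: [-0.3, 2.0, 4.4]
opening: 0.835
```

```bash
python3 - <<'E'
from h import *
s,M=st()
c=wristcam(env.capture("wrist"),s);cv2.imwrite("pics/w14.png",c["image"])
E
```

```text
t 16.75 pos [ 639.2 -337.3    8.9] op 77.6 F [-0.3  2.   4.4] q [-0.64  0.74  1.29  0.    1.11  0.62]
[[ 0.001  0.304 -0.953]
 [ 0.    -0.953 -0.304]
 [-1.     0.    -0.001]]
```

View pics/w14.png

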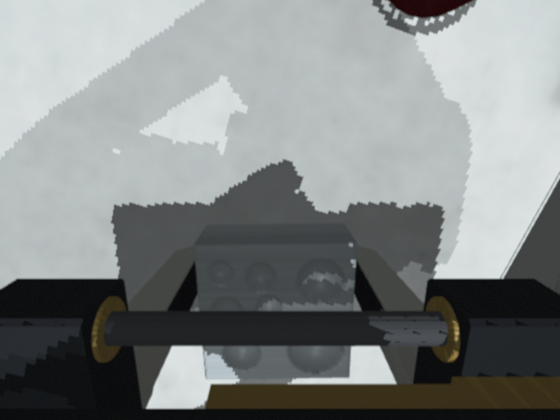

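>>> apply_moves(
  rows=[
    [0,0,0,0.076],
    [0,0,0,0.076],
    [0,0,0,0.076],
    [0,0,0,0.076],
    [0,-0.8,0.8,0],
    [0,-0.8,1.2,0],
    [0,-0.8,1.2,0],
    [0,-0.8,1.2,0],
    [0,-0.8,1.2,0],
    [0,-0.8,1.2,0],
    [0,-0.9,1.1,0],
    [0,0,0,0],
  ],
)

```text
time: 17.8
ee_pos: [558.7, -281.1, 8.8]
eef_rot: [0.707, 0.001, -0.707, 0.002]
force: [-4.1, 1.0, 6.3]
opening: 0.832
```

```bash
python3 - <<'E'
from h import *
s,M=st(); to([490,-281,8],s,M)
c=wristcam(env.capture("wrist"),s);cv2.imwrite("pics/w15.png",c["image"])
c=env.capture("scene");cv2.imwrite("pics/s15.png",c["image"])
E
```

```text
t 17.8 pos [ 558.7 -281.1    8.8] op 77.4 F [-4.1  1.   6.3] q [-0.64  0.59  1.58 -0.    0.97  0.92]
[[ 0.001  0.005 -1.   ]
 [-0.002 -1.    -0.005]
 [-1.     0.002 -0.001]]
tool-frame delta cm to [490, -281, 8] [ 0.08 -0.04  6.87]
```

View pics/w15.png

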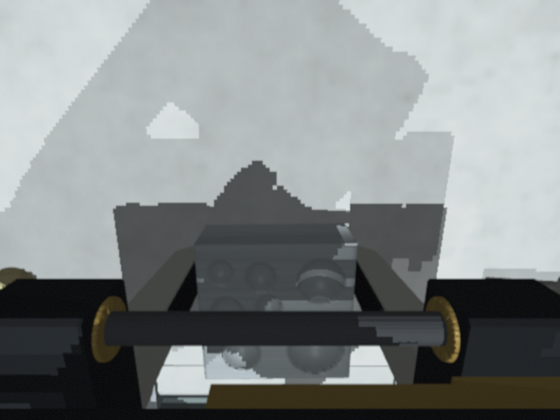

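View pics/s15.png

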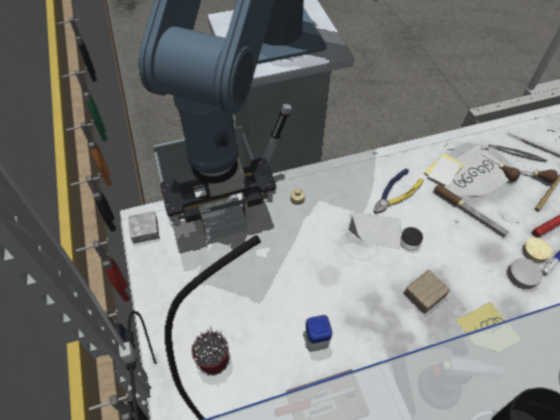

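>>> apply_moves(
  rows=[
    [0,0,0.8,0],
    [0,0,1.2,0],
    [0,0,1.2,0],
    [0,0,1.2,0],
    [0,0,0.6,0],
    [0,0,0,0],
  ],
)

```text
time: 18.4
ee_pos: [510.6, -282.7, 8.8]
eef_rot: [0.708, 0.001, -0.706, 0.002]
force: [1.3, -1.4, 5.6]
opening: 0.835
```

>>> apply_moves(
  rows=[
    [0,0,0,0],
    [0,0,0,0],
    [-1,0,0,0],
    [-2,0,0,0],
    [-3,0,0,0],
    [0,0,-2,0],
    [0,0,-2.5,0],
    [0,0,0,0],
  ],
  gripper=9.2,
)

```text
time: 19.07
ee_pos: [558.3, -281.6, 69.2]
eef_rot: [0.709, 0.001, -0.706, 0.003]
force: [0.7, -0.2, 0.1]
opening: 0.994
```

>>> apply_moves(
  rows=[
    [0,0,0,0],
    [0,0,0,0],
    [0,0,0,0],
    [0,0,0,0],
    [0,0,0,0],
  ],
  gripper=2.5,
)

```text
time: 19.48
ee_pos: [553.7, -281.0, 67.5]
eef_rot: [-0.707, -0.002, 0.707, -0.001]
force: [0.2, 0.5, 0.4]
opening: 0.681
```

```bash
python3 - <<'E'
from h import *
s,M=st(); to([548,-281,8],s,M)
c=wristcam(env.capture("wrist"),s);cv2.imwrite("pics/w16.png",c["image"])
c=env.capture("scene");cv2.imwrite("pics/s16.png",c["image"])
E
```

```text
t 19.48 pos [ 553.7 -281.    67.5] op 63.4 F [0.2 0.5 0.4] q [-0.65  0.51  1.54 -0.    1.08  0.92]
[[-0.001  0.004 -1.   ]
 [ 0.    -1.    -0.004]
 [-1.    -0.     0.001]]
tool-frame delta cm to [548, -281, 8] [ 5.95 -0.    0.57]
```

View pics/w16.png

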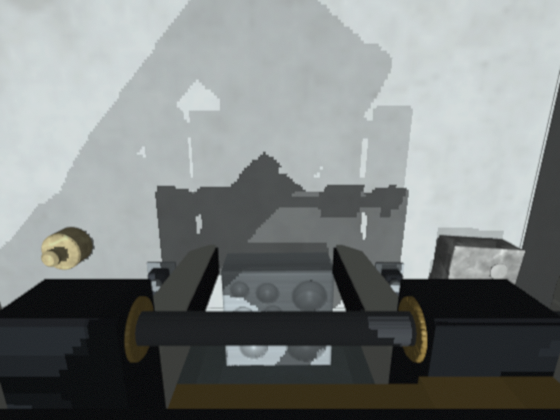

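View pics/s16.png

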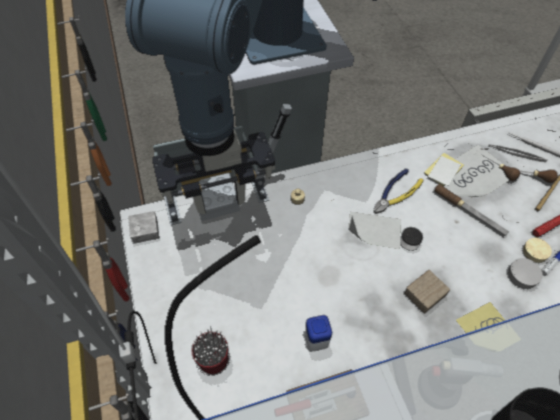

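>>> apply_moves(
  rows=[
    [0.5,0,0,0],
    [1.5,0,0,0],
    [2,0,0,0],
    [1.2,0,0,0],
    [0.6,0,0,0],
    [0,0,0,0],
  ],
)

```text
time: 20.08
ee_pos: [553.3, -280.3, 7.8]
eef_rot: [-0.706, -0.002, 0.708, -0.001]
force: [-0.1, -0.7, -0.8]
opening: 0.27
```

>>> apply_moves(
  rows=[
    [0,0,0.8,0],
    [0,0,0.8,0],
    [0,0,0.8,0],
    [0,0,0.8,0],
    [0,0,0.7,0],
    [0,0,0.7,0],
    [0,0,0,0],
    [0,0,0,0],
  ],
)

```text
time: 20.75
ee_pos: [509.2, -282.3, 11.3]
eef_rot: [0.708, 0.001, -0.706, 0.002]
force: [3.4, -0.8, 0.9]
opening: 0.269
```

```bash
python3 - <<'E'
from h import *
s,M=st()
c=wristcam(env.capture("wrist"),s);cv2.imwrite("pics/w17.png",c["image"])
E
```

```text
t 20.75 pos [ 509.2 -282.3   11.3] op 25.0 F [ 3.4 -0.8  0.9] q [-0.7   0.53  1.7   0.    0.92  0.87]
[[ 0.003  0.004 -1.   ]
 [-0.002 -1.    -0.004]
 [-1.     0.002 -0.003]]
```

View pics/w17.png

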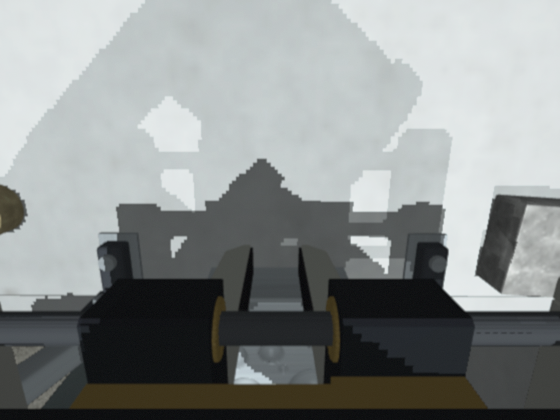

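>>> apply_moves(
  rows=[
    [0,0,0.6,0],
    [0,0,0.6,0],
    [0,0,0.6,0],
    [0,0,0.6,0],
    [0,0,0,0],
    [0,0,0,0],
  ],
)

```text
time: 21.3
ee_pos: [483.3, -280.8, 9.3]
eef_rot: [-0.706, -0.002, 0.708, -0.001]
force: [0.3, 0.3, 0.4]
opening: 0.269
```

```bash
python3 - <<'E'
from h import *
s,M=st()
c=wristcam(env.capture("wrist"),s);cv2.imwrite("pics/w18.png",c["image"])
E
```

```text
t 21.3 pos [ 483.3 -280.8    9.3] op 25.0 F [0.3 0.3 0.4] q [-0.73  0.5   1.75 -0.    0.89  0.84]
[[-0.002  0.005 -1.   ]
 [ 0.001 -1.    -0.005]
 [-1.    -0.001  0.002]]
```

View pics/w18.png

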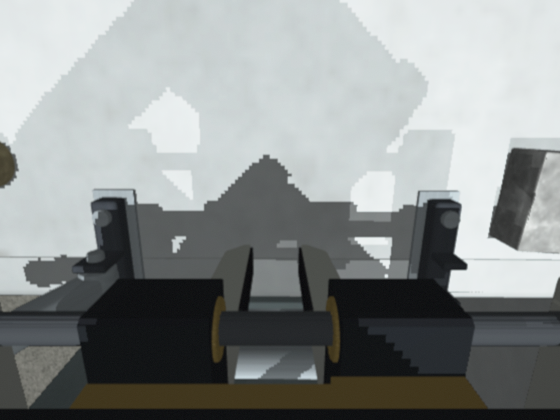

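>>> apply_moves(
  rows=[
    [-2,0,0,0],
    [-3.5,0,0,0],
    [-3.5,0,0,0],
    [-3.5,0,0,0],
    [-3.5,0,0,0],
    [-3.5,0,0,0],
    [-3,0,0,0],
    [0,0,0,-0.12],
    [0,0,0,-0.12],
    [0,0,0,-0.12],
    [0,0,0,-0.12],
    [0,0,0,-0.12],
  ],
  gripper=5,
)

```text
time: 22.35
ee_pos: [484.1, -281.0, 234.1]
eef_rot: [-0.674, -0.213, 0.675, -0.212]
force: [0.2, -0.1, -0.1]
opening: 0.54
```

>>> apply_moves(
  rows=[
    [0,0,0,-0.12],
    [0,0,0,-0.12],
    [0,0,0,-0.12],
    [0,0,0,-0.12],
    [0,0,0,-0.12],
    [0,0,0,-0.12],
    [0,0,0,-0.12],
    [0,0,0,-0.12],
    [0,0,0,0],
  ],
)

```text
time: 23.1
ee_pos: [484.1, -281.0, 234.0]
eef_rot: [-0.5, -0.5, 0.501, -0.499]
force: [0.3, 0.1, 0.0]
opening: 0.535
```

```bash
python3 - <<'E'
from h import *
s,M=st()
c=wristcam(env.capture("wrist"),s);cv2.imwrite("pics/w19.png",c["image"])
c=env.capture("scene");cv2.imwrite("pics/s19.png",c["image"])
to([478,-144,240],s,M)
E
```

```text
t 23.1 pos [ 484.1 -281.   234. ] op 49.7 F [0.3 0.1 0. ] q [-0.73  0.27  1.48 -0.    1.39 -0.72]
[[-0.002  1.    -0.002]
 [ 0.001 -0.002 -1.   ]
 [-1.    -0.002 -0.001]]
tool-frame delta cm to [478, -144, 240] [ -0.59  -0.63 -13.7 ]
```

View pics/w19.png

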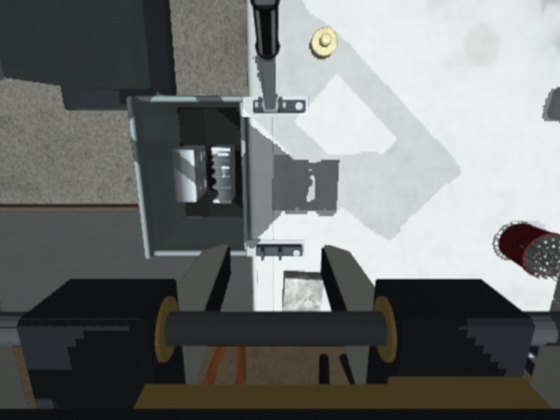

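View pics/s19.png

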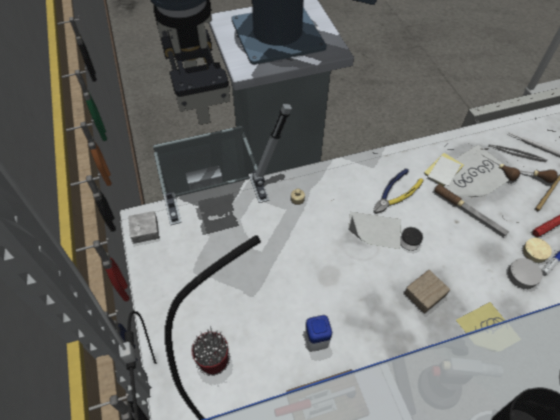

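>>> apply_moves(
  rows=[
    [-0.6,-0.6,-2.7,0],
    [0,0,-3.5,0],
    [0,0,-3.5,0],
    [0,0,-3,0],
    [0,0,-1,0],
    [0,0,0,0],
  ],
)

```text
time: 23.7
ee_pos: [479.1, -142.2, 240.9]
eef_rot: [0.501, 0.499, -0.501, 0.499]
force: [0.4, 0.1, -0.2]
opening: 0.541
```

```bash
python3 - <<'E'
from h import *
s,M=st(); to([478,-144,140],s,M)
c=wristcam(env.capture("wrist"),s);cv2.imwrite("pics/w20.png",c["image"])
E
```

```text
t 23.7 pos [ 479.1 -142.2  240.9] op 50.4 F [ 0.4  0.1 -0.2] q [-0.51  0.15  1.61  0.    1.37 -0.51]
[[ 0.     1.    -0.005]
 [ 0.    -0.005 -1.   ]
 [-1.     0.    -0.   ]]
tool-frame delta cm to [478, -144, 140] [10.09 -0.11  0.19]
```

View pics/w20.png

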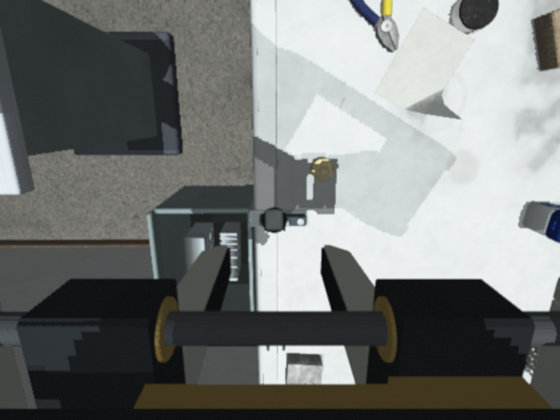

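>>> apply_moves(
  rows=[
    [2,-0.1,0.2,0],
    [2.5,0,0,0],
    [2.5,0,0,0],
    [2,0,0,0],
    [1,0,0,0],
    [0,0,0,0],
  ],
)

```text
time: 24.25
ee_pos: [476.9, -147.1, 138.2]
eef_rot: [-0.501, -0.499, 0.503, -0.496]
force: [-0.0, -0.5, -0.0]
opening: 0.54
```

>>> apply_moves(
  rows=[
    [0,0,0,0],
    [0,0,0,0],
    [0,0,0,0],
    [0,0,0,0],
    [0,0,0,0],
    [0,0,0,0],
  ],
  gripper=1.2,
  newtons=12,
)

```text
time: 24.75
ee_pos: [478.0, -146.4, 141.3]
eef_rot: [-0.501, -0.499, 0.502, -0.499]
force: [0.4, -0.4, 7.3]
opening: 0.167
```

```bash
python3 - <<'E'
from h import *
s,M=st(); to([478,-144,140],s,M)
c=wristcam(env.capture("wrist"),s);cv2.imwrite("pics/w21.png",c["image"])
E
```

```text
t 24.75 pos [ 478.  -146.4  141.3] op 15.5 F [ 0.4 -0.4  7.3] q [-0.52  0.24  1.76 -0.    1.14 -0.51]
[[-0.     1.    -0.006]
 [-0.001 -0.006 -1.   ]
 [-1.    -0.     0.001]]
tool-frame delta cm to [478, -144, 140] [ 0.13 -0.   -0.24]
```

View pics/w21.png

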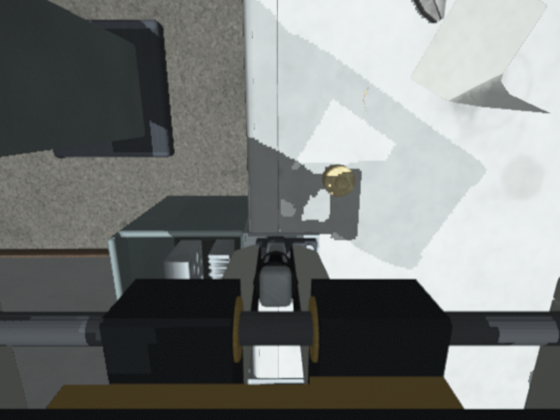

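>>> apply_moves(
  rows=[
    [-0.4,0,1.4,0],
    [-0.2,0,1.4,0],
    [-0.1,0,1.4,0],
    [0,0,1.4,0],
    [0.2,0,1.4,0],
    [0.3,0,1.4,0],
    [0.5,0,1.3,0],
    [0.6,0,1.3,0],
    [0.7,0,1.2,0],
    [0.8,0,1.1,0],
    [0.9,0,1,0],
    [0,0,0,0],
  ],
)

```text
time: 25.8
ee_pos: [477.8, -291.8, 105.7]
eef_rot: [0.502, 0.498, -0.502, 0.498]
force: [3.5, -2.1, 3.6]
opening: 0.13
```

```bash
python3 - <<'E'
from h import *
s,M=st(); 
r=(s["ee_pos"]+[0,190.3,18.8-26]); print(np.hypot(r[1],r[2]),np.arctan2(r[2],-r[1]))
c=wristcam(env.capture("wrist"),s);cv2.imwrite("pics/w22.png",c["image"])
E
```

```text
t 25.8 pos [ 477.8 -291.8  105.7] op 12.1 F [ 3.5 -2.1  3.6] q [-0.75  0.38  1.66  0.    1.1  -0.74]
[[ 0.001  1.    -0.008]
 [-0.    -0.008 -1.   ]
 [-1.     0.001  0.   ]]
141.45084100159212 0.7700151910819484
```

View pics/w22.png

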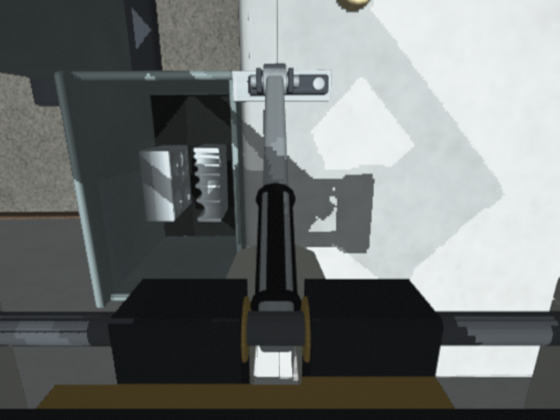

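```bash
python3 - <<'E'
from h import *
s=env.observe(); c=wristcam(env.capture("wrist"),s)
for th in (.6,.7,.77,.85,.95,1.05,1.15):
    print(th,[proj(c,[478,-190.3-r*np.cos(th),26+r*np.sin(th)]).round(0).tolist() for r in (0,114,170,183)])
c=env.capture("scene");cv2.imwrite("pics/s22.png",cv2.resize(c["image"][50:250,100:350],None,fx=3,fy=3))
E
```

```text
0.6 [[274.0, 81.0], [275.0, 238.0], [276.0, 339.0], [276.0, 365.0]]
0.7 [[274.0, 81.0], [275.0, 233.0], [276.0, 339.0], [276.0, 368.0]]
0.77 [[274.0, 81.0], [275.0, 227.0], [276.0, 337.0], [276.0, 368.0]]
0.85 [[274.0, 81.0], [275.0, 219.0], [275.0, 331.0], [276.0, 365.0]]
0.95 [[274.0, 81.0], [275.0, 206.0], [275.0, 319.0], [275.0, 355.0]]
1.05 [[274.0, 81.0], [275.0, 189.0], [275.0, 299.0], [275.0, 336.0]]
1.15 [[274.0, 81.0], [274.0, 169.0], [274.0, 269.0], [274.0, 305.0]]
```

View pics/s22.png

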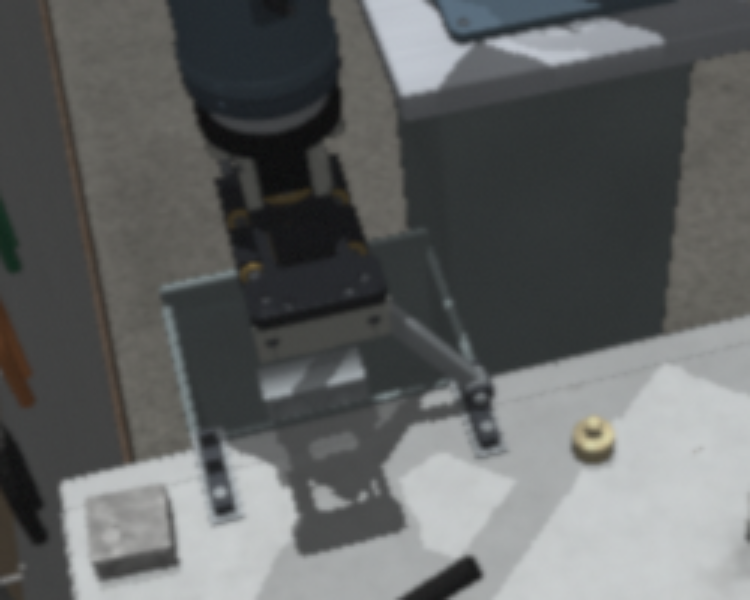

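>>> apply_moves(
  rows=[
    [0,0,0,0],
    [0,0,0,0],
    [0,0,0,0],
  ],
  gripper=0.6,
  newtons=5,
)

```text
time: 26.2
ee_pos: [477.9, -288.9, 107.7]
eef_rot: [0.502, 0.498, -0.501, 0.499]
force: [4.2, -1.4, -0.4]
opening: 0.129
```

```bash
python3 - <<'E'
from h import *
s,M=st()
c=wristcam(env.capture("wrist"),s);cv2.imwrite("pics/w23.png",c["image"])
E
```

```text
t 26.2 pos [ 477.9 -288.9  107.7] op 12.0 F [ 4.2 -1.4 -0.4] q [-0.74  0.37  1.67  0.    1.1  -0.74]
[[ 0.001  1.    -0.005]
 [ 0.    -0.005 -1.   ]
 [-1.     0.001 -0.   ]]
```

View pics/w23.png

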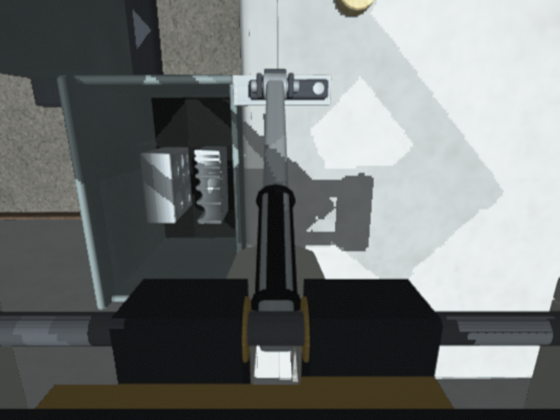

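>>> apply_moves(
  rows=[
    [1,0,1.5,0],
    [1.1,0,1.4,0],
    [1.2,0,1.3,0],
    [0,0,0,0],
  ],
)

```text
time: 26.58
ee_pos: [477.2, -332.2, 71.3]
eef_rot: [0.502, 0.499, -0.501, 0.497]
force: [9.2, 1.4, -2.2]
opening: 0.127
```

```bash
python3 - <<'E'
from h import *
s,M=st()
c=wristcam(env.capture("wrist"),s);cv2.imwrite("pics/w24.png",c["image"])
for th in (.5,.6,.7,.8,.9,1.05):
    print(th,[proj(c,[478,-190.3-r*np.cos(th),26+r*np.sin(th)]).round(0).tolist() for r in (0,114,170,183)])
E
```

```text
t 26.58 pos [ 477.2 -332.2   71.3] op 11.8 F [ 9.2  1.4 -2.2] q [-0.8   0.45  1.64  0.    1.05 -0.79]
[[-0.     1.    -0.007]
 [ 0.003 -0.007 -1.   ]
 [-1.    -0.001 -0.003]]
0.5 [[275.0, -2.0], [276.0, 189.0], [277.0, 308.0], [277.0, 338.0]]
0.6 [[275.0, -2.0], [276.0, 181.0], [277.0, 308.0], [277.0, 343.0]]
0.7 [[275.0, -2.0], [276.0, 169.0], [277.0, 304.0], [277.0, 344.0]]
0.8 [[275.0, -2.0], [276.0, 153.0], [277.0, 293.0], [277.0, 338.0]]
0.9 [[275.0, -2.0], [276.0, 131.0], [276.0, 272.0], [277.0, 322.0]]
1.05 [[275.0, -2.0], [275.0, 88.0], [276.0, 210.0], [276.0, 263.0]]
```

View pics/w24.png

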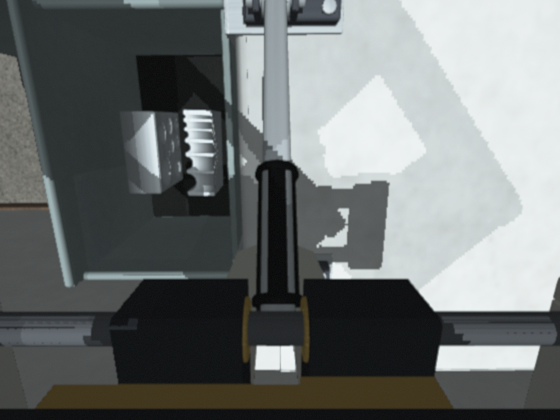

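>>> apply_moves(
  rows=[
    [1.3,0,1,0],
    [1.3,0,0.9,0],
    [0,0,0,0],
  ],
)

```text
time: 26.88
ee_pos: [476.9, -350.1, 45.0]
eef_rot: [0.502, 0.499, -0.501, 0.497]
force: [9.7, 1.5, -2.3]
opening: 0.132
```

>>> apply_moves(
  rows=[
    [0,0,0,0],
    [0,0,0,0],
    [0,0,0,0],
    [0,0,0,0],
    [0,0,0,0],
    [0,0,0,0],
  ],
  gripper=5,
)

```text
time: 27.38
ee_pos: [476.8, -350.3, 48.7]
eef_rot: [-0.501, -0.499, 0.502, -0.498]
force: [0.7, 0.4, -0.9]
opening: 0.507
```

```bash
python3 - <<'E'
from h import *
s,M=st()
c=wristcam(env.capture("wrist"),s);cv2.imwrite("pics/w25.png",c["image"])
c=env.capture("scene");cv2.imwrite("pics/s25.png",c["image"])
E
```

```text
t 27.38 pos [ 476.8 -350.3   48.7] op 47.1 F [ 0.7  0.4 -0.9] q [-0.82  0.49  1.64 -0.    1.01 -0.82]
[[-0.     1.    -0.006]
 [ 0.    -0.006 -1.   ]
 [-1.    -0.    -0.   ]]
```

View pics/w25.png

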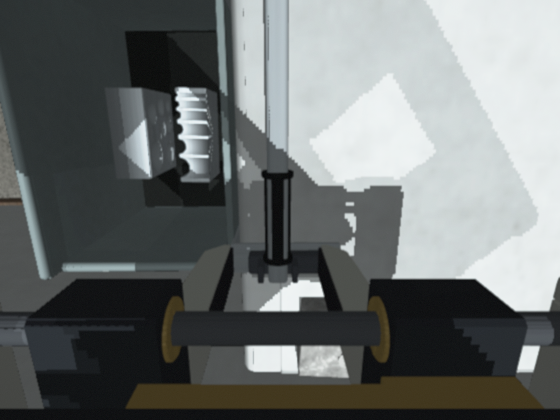

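View pics/s25.png

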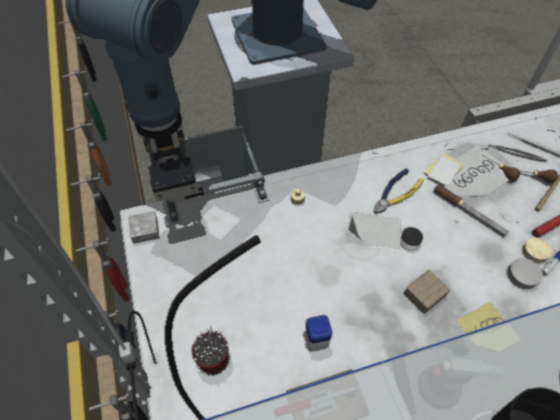

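>>> apply_moves(
  rows=[
    [-2,0,0,0],
    [-3,0,0,0],
    [-3,0,0,0],
    [-3,0,0,0],
    [-3,0,0,0],
    [-3,-1,-2,0],
    [0,-2,-3,0],
    [0,-2,-3,0],
    [0,-2,-3,0],
    [0,-2,-3,0],
    [0,-2,-3,0],
    [0,0,0,0],
  ],
)

```text
time: 28.48
ee_pos: [364.1, -174.2, 218.3]
eef_rot: [0.501, 0.5, -0.501, 0.498]
force: [0.4, -0.2, -1.0]
opening: 0.538
```

```bash
python3 - <<'E'
from h import *
s,M=st()
c=env.capture("top");cv2.imwrite("pics/t26.png",c["image"])
c=env.capture("scene");cv2.imwrite("pics/s26.png",c["image"])
E
```

```text
t 28.48 pos [ 364.1 -174.2  218.3] op 50.0 F [ 0.4 -0.2 -1. ] q [-0.72 -0.01  1.85  0.    1.31 -0.72]
[[-0.003  1.    -0.004]
 [ 0.003 -0.004 -1.   ]
 [-1.    -0.003 -0.003]]
```

View pics/t26.png

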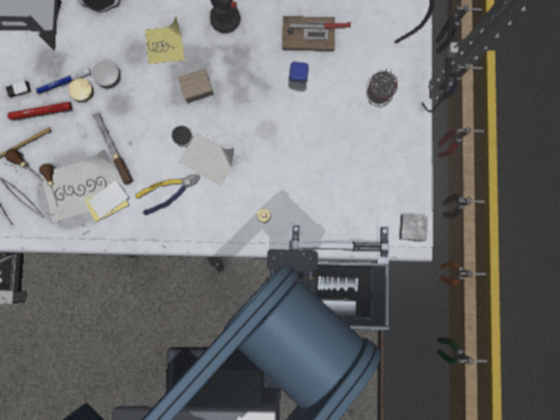

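View pics/s26.png

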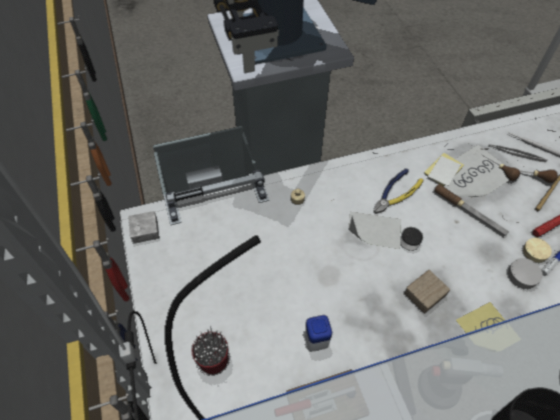

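```bash
python3 - <<'E'
from h import *
a=cv2.imread("pics/scene0.png",0);b=env.capture("scene")["image"];b=cv2.cvtColor(b,cv2.COLOR_BGR2GRAY)
for n,(x,y,w,h) in dict(bench=(125,208,38,36),brass=(286,182,26,26),tin=(396,222,32,30),cutters=(370,165,58,52),bar=(162,168,112,52)).items():
    r=cv2.matchTemplate(b[y-10:y+h+10,x-10:x+w+10],a[y:y+h,x:x+w],cv2.TM_CCOEFF_NORMED);_,m,_,l=cv2.minMaxLoc(r);print(n,round(m,3),"shift px",l[0]-10,l[1]-10)
s=env.observe();print(s["time"],s["force"].round(1),abs(s["joint_vel"]).max())
env.sign_off()
E
```

```text
bench 1.0 shift px 0 0
brass 0.923 shift px 0 0
tin 1.0 shift px 0 0
cutters 1.0 shift px 0 0
bar 0.933 shift px 0 0
28.6333 [0.7 0.1 0.1] 0.03173207591956747
the job is handed in; nothing more can be done
```

Both blocks are in the bin, the drop bar is down across the opening again, and I handed the job in at 28.6 s of the allowed 72 s.

I swung the bar to its open stop. I then dragged each block to the edge in a grip and pushed it over from behind, the swage block first and the dapping block second. Last, I brought the bar back down.

**Last checks:**
- The wrist and top pictures show both blocks standing on edge inside the bin.
- The bar lies where it did at the start, with no shift in the scene picture. The match score was 0.93.
- The bench block, brass weight, tin and cutters all show no shift. The brass weight matched less exactly (0.92), which I put down to the arm's shadow.
- The arm was clear of everything, and the readings I checked along the way stayed under about 10 N.

**One thing did not go as planned:** while I closed the bar, the grip slipped off the sleeve onto the bar's thin end. I carried it down to about 0.55 rad, and from there it fell shut by itself instead of being set down.

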